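# Empty carton through the table's waste flap

### The arm

A 6-joint arm with a two-finger parallel gripper is mounted at the origin on the work surface. World frame = base frame: x ahead of the robot, y to its left, z up, the work surface at z = 0. Lengths are in mm, angles in rad, forces in N, time in s.
With the tool pointing down it reaches from about 400 to 925 mm from the base axis. Payload 12.5 kg.
Tool frame: the origin (TCP) lies between the finger pads; the fingertips stand 11 mm ahead of it and the grasp point (between the pads) lies 8 mm behind it (env.tip_extent is the distance from the TCP to the fingertips, in mm); x points along the fingers, z is the direction in which the jaws open and shut, and the axes are right-handed (so a half turn about x gives the same grasp; the last joint's range is limited). The gripper opens to 95 mm and grips with 3 to 60 N. Pads are 20 mm wide; open, the fingers measure 119 mm over their backs; the gripper's body (75 mm by 180 mm) begins 59 mm behind the grasp point.
Start: joints at [-1.213, 0.491, 1.559, -0, 1.092, -0.106], TCP at [279.619, -558.983, 193.861] pointing down, gripper open.
Joint ranges: [-3.1, 3.1], [-0.84, 2.19], [0.05, 2.79], [-1.13, 4.28], [0.06, 2.93], [-2.69, 2.69]. Speed limits (rad/s): [2.22, 2.22, 2.79, 3.14, 3.14, 3.14].

### API

Orientations are given as [roll, pitch, yaw] about the fixed x, y, z axes, in that order (R = Rz(yaw) Ry(pitch) Rx(roll)).
In Python, from cell import status, imaging, env gives the robot as it stands. The module is installed in compiled form; this text tells all that it offers.
- The arm moves only by the tool apply_moves, never from a script. Its argument "increments" is a list of rows, each a list of 5 numbers: the closure, from 0 (fully open) to 1 (shut), then the shift along the tool's x, y, z in mm, then the turn about the tool's x in degrees. A call has 1 to 10 rows; each row shifts and turns the commanded pose from where the row before left it, along the tool's axes as they then stand; what a row does not reach is not made up. A row lasts 1/10 s, in which the tool goes at most 50 mm and 8.59 degrees, less where a joint would pass 70% of its speed; a pose out of reach is approached as far as the arm can. A call with a gripper value outside its range is refused whole. The fingers move at their own pace and stop on an object; the grip force is fixed at half the most. Time passes only in rows, so rows that do not move let the fingers close. It gives the time, the measured TCP pose, the force and the opening at its end, in the units of the state.
- status.state(): the state, without advancing time (a new reading comes with each control period).
- imaging.read_camera(name): name is "scene" or "top" or "wrist"; returns a dict with "pixels" (384x512x3 uint8, red, green, blue), "fovy" (degrees; the focal length in pixels is half the picture's height over the tangent of half this angle, whatever the lens; pixels are square), "cx", "cy" (the principal point, pixels), "R" (3x3) and "t" (3): a world point X has camera coordinates R X + t. Camera axes: x right, y down, z forward; pixel columns grow to the right and rows downward; lengths in mm; the calibration is good to about 2 mm. A picture is of the moment at which its call begins. There is no depth.
- env.job_done(): hands the job in, once; it reports no verdict.
The state is a dict: "t": time; "joints": joint angles; "qvel": joint speeds; "tau": joint torques, N m; "eef_pos": TCP position; "tcp_rot": TCP orientation; "ft_force": force on the tool from outside, world axes, zero at the start; "moment": the same for the moment, N m; "opening": opening from 0.0 (shut) to 1.0 (fully open).
Only numpy, scipy, OpenCV 4.12 (cv2) and the standard library are available. Lean on these libraries where they do the work, as an engineer would, in place of code of your own. Each camera call takes 0.05 s, during which the arm holds its last target. There are 200 camera calls.

### The job

The blue detergent carton lying beside the folding table's waste slot is empty: get rid of it without grasping or lifting it. Slide it up to the slot, push the self-closing flap in with one finger and, while that finger keeps the flap open, push the carton over the edge with the other finger so that it drops into the waste drawer below; never shove it out onto the shut flap, and never squeeze it. Then draw the hand out so that the flap closes, and leave the bottle, the cup and the orange box standing where they are.

Things in the scene. Friction and masses are not known exactly. Their poses are not given: they have to be found in the camera images.
- table: White folding table, top at z = 0; it stands a little differently each time. Origin: centre of the waste slot, on the table top; y axis across the slot to the hood, z up. The slot is open 200 mm along x by 130 mm along y. The table is 25 mm thick; right under it hangs a grey waste drawer, wider than the slot (110 mm farther out at the lip side), its floor at z = -180 mm.
- slot_lip (a point): Middle of the slot's near edge, on the table top (z = 0), where the carton goes over; level with the table, no rim. Its axes are the table's: y points level across the slot to the hood, x runs along the edge, z is up. In this frame the slot spans x from -100 to +100 mm and y from 0 to +130 mm.
- flap_hinge (a point): Middle of the flap's hinge line, which runs along slot_lip's x: 130 mm from slot_lip along y and 55 mm above the table. Behind it stands the steel hood, 212 mm wide, 60 mm deep along y, 59 mm high. From the hood two steel cheeks, 6 mm thick, slope down beside the flap to the lip, 4 mm proud of it: 200 mm between them.
- flap_edge (a point): Middle of the flap's free edge, on its upper face. The dark grey flap (196 x 136 x 3 mm, pale ribs near this edge) closes the slot as a slope of 0.40 rad from the lip up to the hinge. A fingertip at a height h above the table and a level distance s before the hinge holds it at atan((55 mm - h)/s) - 0.40 rad: a low finger moving towards the hood opens it. At 0.6 rad the edge is 55 mm past the lip and 61 mm under the table.
- flap (a joint): Flap angle in rad: 0 = shut, sloping from the lip up to the hinge; grows as the free edge swings down and in, to 1.1 at most. A spring shuts it by itself in about a second. It takes 0.10 N m at the hinge to start (0.8 N at the free edge) and 0.22 N m at 0.7 rad (about 4 N at 55 mm from the hinge). The carton's weight alone does not open it: pushed at the shut flap, it rides up on it.
- carton: The empty blue detergent carton with a white band, lying flat on the table before slot_lip: 70 mm (its x) by 45 mm (its y) by 24 mm high, 20 to 45 g. Origin: centre of its underside. Its y axis points towards the slot, within 0.25 rad of slot_lip's y axis.
- softener: White softener bottle with a blue cap, 58 mm across, 125 mm tall, standing on the table, 60 mm or more to the side of the carton (as do cup and orange box). Leave alone. Origin: centre of its underside.
- cup: Green dosing cup, 60 mm across the rim, 55 mm tall, standing on the table. Leave alone. Origin: centre of its underside.
- full_box: Full orange detergent box, standing, 28 mm by 70 mm by 90 mm tall. Leave alone. Origin: centre of its underside.
Things that resemble listed ones, but are neither listed nor needed, are in the scene too. Several things look just like the carton: the one meant starts nearest to the robot's base.

How it is judged:
By the outcome, as a careful person would: the job done as asked, in the order asked, and still so for the second after the job is handed in, with the robot touching nothing.
It also fails if it takes over 38 s, if anything falls off the work surface, if the arm or the gripper's body presses on something with over 40 N, if the wrist force passes 120 N, or if a joint passes its speed limit or range.

## Working session

There is one attempt and no reset: what is moved stays moved. The work goes in short steps, Python scripts to look and compute and a tool call to move; the robot and the scene stay as the last step left them, time stands still between calls to the robot, and variables do not carry over. Pictures are saved under pics/ and viewed, about 8 in all and at most 12, crops included, and the job is handed in when it is done.

Besides the shell and the picture viewer there is one more tool, called as a command line: name --pt "numbers of a row" for each row, then --argument value for the rest. apply_moves: Moves the arm, as the interface text tells. Its arguments: {"type":"object","properties":{"increments":{"type":"array"}},"required":["increments"]}

```bash
mkdir -p pics && cat > h.py <<'E'
import numpy as np, cv2
from cell import status, imaging, env
def cam(n):
    c=imaging.read_camera(n); c['R']=np.array(c['R']); c['t']=np.array(c['t'])
    c['f']=192/np.tan(np.radians(c['fovy'])/2); c['img']=np.array(c['pixels'])[:,:,::-1].copy(); return c
def ray(c,u,v,z):
    d=c['R'].T@np.array([(u-c['cx'])/c['f'],(v-c['cy'])/c['f'],1]); o=-c['R'].T@c['t']
    return o+d*(z-o[2])/d[2]
def proj(c,X):
    p=c['R']@np.array(X,float)+c['t']; return c['cx']+c['f']*p[0]/p[2], c['cy']+c['f']*p[1]/p[2]
E
python3 - <<'E'
from h import *
ims=[]
for n in ['scene','top','wrist']:
    c=cam(n); cv2.imwrite(f'pics/{n}0.png',c['img']); ims.append(c['img'])
    print(n,c['fovy'],c['cx'],c['cy'],-c['R'].T@c['t'],c['R'].round(2).tolist())
cv2.imwrite('pics/a.png',np.hstack(ims[:2])[:, :] if 0 else cv2.resize(ims[1],(784,588)))
cv2.imwrite('pics/b.png',cv2.resize(np.hstack([ims[0],ims[2]]),(800,300)))
print(status.state())
E
```

```text
scene 57.40856343517961 258.5508993724579 190.26912519781578 [ 999.64695287 -661.12634875  599.25865779] [[0.84, 0.55, -0.0], [0.3, -0.45, -0.84], [-0.46, 0.7, -0.54]]
top 52.286231041142635 258.43235180617205 184.60265029488795 [419.18979386 -23.97172527 900.36206672] [[0.02, -1.0, 0.0], [-0.98, -0.02, -0.19], [0.19, 0.0, -0.98]]
wrist 67.85682912454331 249.60337673031125 188.23205096906963 [ 351.63700296 -523.27287835  383.70555874] [[0.45, -0.89, -0.0], [-0.86, -0.43, 0.28], [-0.25, -0.13, -0.96]]
{'t': 0.15, 'joints': array([-1.21261724e+00,  4.91429005e-01,  1.55928943e+00, -1.08935177e-05,
        1.09172418e+00, -1.05596337e-01]), 'qvel': array([ 0.00097782, -0.00271512, -0.00202016, -0.0003965 ,  0.00013632,
       -0.00015373]), 'tau': array([-2.40208919e-04, -6.12898278e+01, -2.58277005e+01,  6.92124269e-02,
        4.73790918e-02, -1.03340237e-04]), 'eef_pos': array([ 279.53237463, -558.79130533,  193.39798501]), 'tcp_rot': array([3.04736445, 1.56994631, 1.94034857]), 'ft_force': array([-0.44275781,  0.1912646 ,  1.12361364]), 'moment': array([-0.01314994,  0.07263886, -0.0019033 ]), 'opening': 0.998147237424138}
```

View pics/a.png

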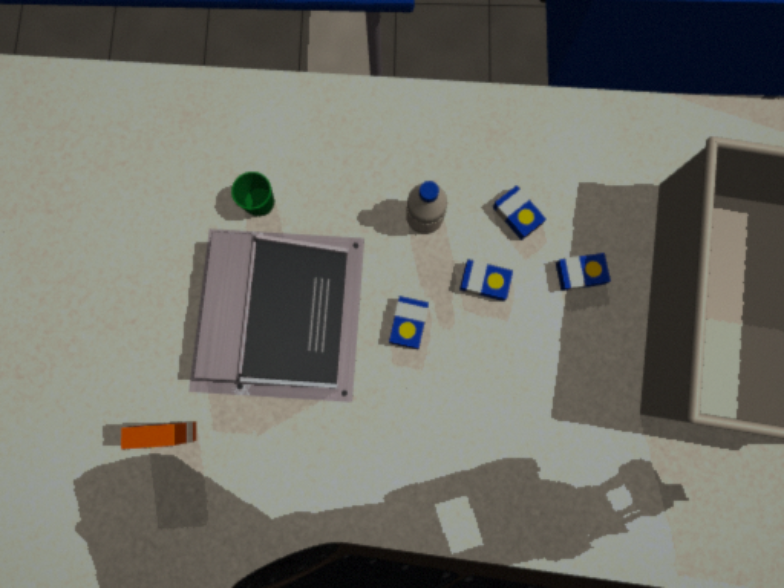

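View pics/b.png

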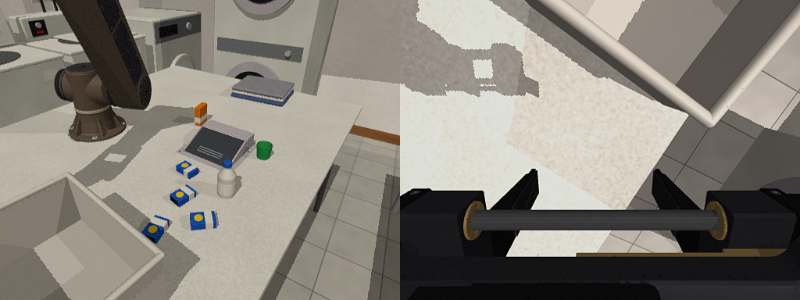

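The top view (784 px wide) shows four blue cartons, at (409,322), (487,280), (583,271) and (520,212). The one at (409,322) is nearest the base (bottom of the picture) and lies before the lip, which is the ribbed right edge of the flap. The hood is on the left, so the slot's y axis is roughly world +y. Next I'll measure and confirm.

```bash
python3 - <<'E'
from h import *
from scipy.spatial.transform import Rotation as Ro
c=cam('top'); im=c['img']; hsv=cv2.cvtColor(im,cv2.COLOR_BGR2HSV)
k=512/784
bl=cv2.inRange(hsv,(105,120,40),(130,255,255)); bl[:90]=0
n,l,s,ce=cv2.connectedComponentsWithStats(bl)
for i in range(1,n):
    if s[i,4]>40: p=ray(c,*ce[i],24); print('blue',ce[i].round(),s[i,4],p.round(),'dist',np.hypot(p[0],p[1]).round())
# carton: everything saturated or white band, use convex hull of blue (both sides of the band)
i=[i for i in range(1,n) if s[i,4]>5]
m=np.zeros_like(bl); m[190:232,250:284]=bl[190:232,250:284]
pts=cv2.findNonZero(m); r=cv2.minAreaRect(pts); b=cv2.boxPoints(r); print('carton box px',r)
W=np.array([ray(c,*q,24)[:2] for q in b]); print(W.round(1).tolist(), W.mean(0))
# flap
g=cv2.cvtColor(im,cv2.COLOR_BGR2GRAY); d=np.zeros_like(g); d[150:262,150:236]=cv2.inRange(g,0,75)[150:262,150:236]
n,l,s,ce=cv2.connectedComponentsWithStats(d); j=1+np.argmax(s[1:,4])
cn=max(cv2.findContours((l==j).astype('uint8'),0,2)[0],key=cv2.contourArea)
q=cv2.approxPolyDP(cv2.convexHull(cn),4,True)[:,0]; print('flap px',q.tolist())
for u,v in q: print((u,v),'z0',ray(c,u,v,2).round(1),'z55',ray(c,u,v,55).round(1))
st=status.state(); R=Ro.from_euler('xyz',st['tcp_rot']).as_matrix(); print(R.round(3))
v=im[120:300,120:400].copy(); v=cv2.resize(v,None,fx=2.8,fy=2.8,interpolation=cv2.INTER_CUBIC)
cv2.imwrite('pics/c.png',v)
for nm,lo,hi in [('green',(45,80,20),(80,255,255)),('orange',(5,180,100),(15,255,255))]:
    mm=cv2.inRange(hsv,lo,hi); e=cv2.moments(mm); print(nm,ray(c,e['m10']/e['m00'],e['m01']/e['m00'],50).round())
E
```

```text
blue [280. 124.] 130 [731. -70.  24.] dist 735.0
blue [330. 128.] 60 [ 725. -188.   24.] dist 749.0
blue [343. 143.] 228 [ 689. -218.   24.] dist 723.0
blue [389. 176.] 222 [ 613. -320.   24.] dist 692.0
blue [368. 179.] 92 [ 606. -273.   24.] dist 665.0
blue [304. 179.] 81 [ 601. -127.   24.] dist 615.0
blue [324. 184.] 248 [ 590. -172.   24.] dist 615.0
blue [270. 197.] 68 [559. -48.  24.] dist 561.0
blue [265. 217.] 248 [512. -39.  24.] dist 513.0
carton box px ((266.5870666503906, 210.28932189941406), (19.712682723999023, 31.03061294555664), 12.994616508483887)
[[498.2, -13.2], [567.2, -27.5], [557.9, -71.2], [489.2, -56.4]] [528.13514637 -42.07413669]
flap px [[165, 155], [226, 166], [219, 249], [150, 249]]
(np.int32(165), np.int32(155)) z0 [657.2 200.6   2. ] z55 [643.1 187.4  55. ]
(np.int32(226), np.int32(166)) z0 [633.6  55.1   2. ] z55 [620.9  50.4  55. ]
(np.int32(219), np.int32(249)) z0 [440.1  63.8   2. ] z55 [438.8  58.6  55. ]
(np.int32(150), np.int32(249)) z0 [436.7 220.    2. ] z55 [435.7 205.6  55. ]
[[-0.     0.894  0.447]
 [ 0.001  0.447 -0.894]
 [-1.     0.    -0.001]]
green [713. 193.  50.]
orange [359. 315.  50.]
```

View pics/c.png

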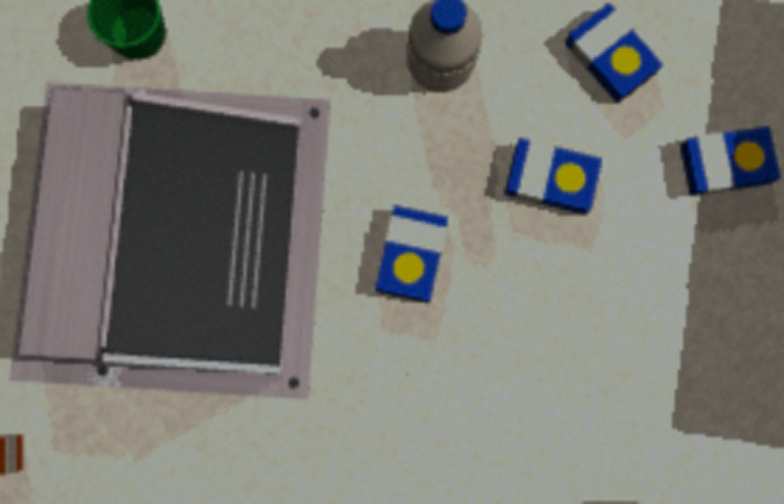

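The crop confirms it. The carton at crop (410,255), 513 mm from the base, is the one meant; the other three are 615 mm or more away. The lip is near (537,59) and the slot yaw is about -0.045 rad. The carton centre is (528,-42), with its y axis along 78°. I'll raise the hand and then travel over.

apply_moves --pt "0 -40 0 0 0" --pt "0 -40 0 0 0" --pt "0 -30 0 0 0" --pt "0 0 30 -23 0" --pt "0 0 30 -23 0" --pt "0 0 30 -23 0" --pt "0 0 30 -23 0" --pt "0 0 30 -23 0" --pt "0 0 30 -23 0" --pt "0 0 30 -23 0"

```text
t: 1.2
eef_pos: [395.8, -319.6, 303.8]
tcp_rot: [0.287, 1.571, -0.82]
ft_force: [0.4, 0.1, 1.0]
opening: 1.0
```

apply_moves --pt "0 0 30 -23 0" --pt "0 0 30 -23 0" --pt "0 0 30 -23 0" --pt "0 0 30 -23 0" --pt "0 0 30 -23 0" --pt "0 0 30 -23 0" --pt "0 0 30 -23 0" --pt "0 0 3 -6 0" --pt "0 0 0 0 8" --pt "0 0 0 0 8"

```text
t: 2.2
eef_pos: [510.9, -76.2, 303.7]
tcp_rot: [-1.341, 1.57, -2.732]
ft_force: [-0.1, -0.1, 1.4]
opening: 0.999
```

apply_moves --pt "0 40 0 0 8" --pt "0 40 0 0 8" --pt "0 40 0 0 6.3" --pt "0 40 0 0 0" --pt "0 20 0 0 0" --pt "0 0 0 0 0"

```text
t: 2.8
eef_pos: [509.7, -76.5, 121.5]
tcp_rot: [-1.607, 1.566, 2.9]
ft_force: [-0.5, -0.5, 0.9]
opening: 0.999
```

```bash
cat >> h.py <<'E'
from scipy.spatial.transform import Rotation as Ro
LIP=np.array([537,59.]); YAW=-0.045
def rep():
    s=status.state(); R=Ro.from_euler('xyz',s['tcp_rot']).as_matrix(); e=s['eef_pos']
    c_,s_=np.cos(YAW),np.sin(YAW); d=e[:2]-LIP
    print('t',s['t'],'eef',e.round(1),'slot xy',(np.array([[c_,s_],[-s_,c_]])@d).round(1),'-z ang',np.degrees(np.arctan2(-R[1,2],-R[0,2])).round(1),'F',s['ft_force'].round(1),'op',round(s['opening'],2))
    return e,R
E
python3 - <<'E'
from h import *
rep()
a=cam('wrist')['img'];b=cam('scene')['img'][100:330,180:440]
cv2.imwrite('pics/d.png',np.hstack([cv2.resize(a,(400,300)),cv2.resize(b,(400,300))]))
E
```

```text
t 2.8 eef [509.7 -76.5 121.5] slot xy [ -21.2 -136.6] -z ang 78.3 F [-0.5 -0.5  0.9] op 1.0
```

View pics/d.png

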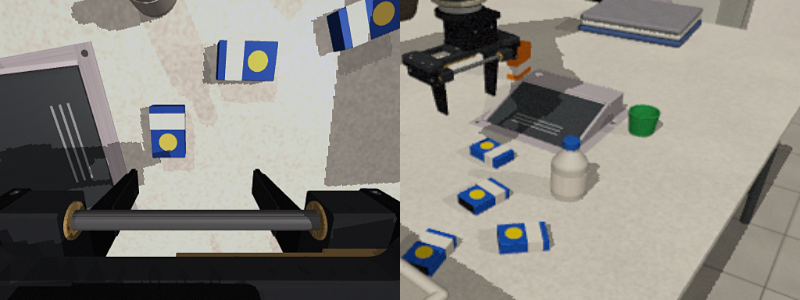

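The left half is the wrist view: the carton is at (168,131), square to the jaws and still 37 mm ahead of the hand. I'll centre over it and go down around it.

apply_moves --pt "0 0 4 -13 0" --pt "0 0 4 -13 0" --pt "0 0 3 -11.5 0" --pt "0 25 0 0 0" --pt "0 20 0 0 0" --pt "0 15 0 0 0" --pt "0 0 0 0 0"

```text
t: 3.6
eef_pos: [529.2, -40.9, 62.6]
tcp_rot: [-1.537, 1.568, 2.972]
ft_force: [-0.4, -0.1, 1.6]
opening: 0.999
```

```bash
python3 - <<'E'
from h import *
e,R=rep()
c=cam('wrist');im=c['img'];hsv=cv2.cvtColor(im,cv2.COLOR_BGR2HSV)
bl=cv2.inRange(hsv,(105,120,40),(130,255,255)); n,l,s,ce=cv2.connectedComponentsWithStats(bl)
for i in range(1,n):
    if s[i,4]>60:
        p=ray(c,*ce[i],24); print(ce[i].round(),s[i].tolist(),p.round(1),'along -z',(p-e)@-R[:,2],'y',(p-e)@R[:,1])
cv2.imwrite('pics/e.png',im)
E
```

```text
t 3.6 eef [529.2 -40.9  62.6] slot xy [  -3.3 -100.1] -z ang 78.3 F [-0.4 -0.1  1.6] op 1.0
[510.  30.] [508, 16, 4, 36, 89] [ 620.3 -250.8   24. ] along -z -187.12492683720885 y 131.78628679157927
[340.  86.] [328, 56, 26, 62, 1166] [ 606.5 -127.    24. ] along -z -68.71231861043259 y 93.14862112159649
[405.  87.] [374, 57, 61, 63, 2257] [ 596.  -174.7   24. ] along -z -117.54216833169845 y 92.55590541469037
[252. 162.] [226, 155, 54, 15, 793] [562.9 -50.4  24. ] along -z -2.4704800846288286 y 35.04088552697948
[252. 216.] [226, 195, 53, 42, 1531] [516.6 -41.1  24. ] along -z -2.8002539746088626 y -12.174892562768058
```

View pics/e.png

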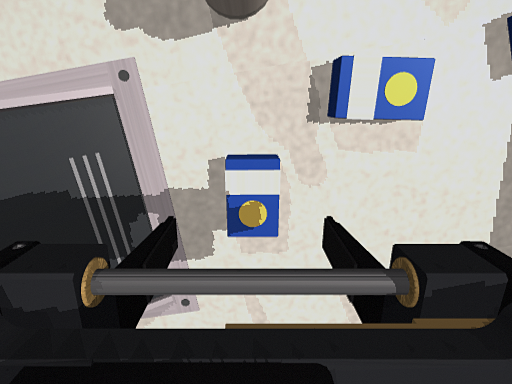

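The carton (columns 226–279) sits midway between the fingers (175 and 325). Going down to a tip height of 5 mm.

apply_moves --pt "0 20 2 0 0" --pt "0 15 0 0 0" --pt "0 8 0 0 0" --pt "0 3.5 0 0 0" --pt "0 0 0 0 0"

```text
t: 4.15
eef_pos: [531.8, -42.2, 17.7]
tcp_rot: [1.385, 1.57, -0.391]
ft_force: [0.3, 0.0, 0.4]
opening: 0.998
```

```bash
python3 - <<'E'
from h import *
rep()
E
```

```text
t 4.15 eef [531.8 -42.2  17.7] slot xy [  -0.6 -101.4] -z ang 78.3 F [0.3 0.  0.4] op 1.0
```

apply_moves --pt "0 0 -1 -8 0" --pt "0 0 -1 -8 0" --pt "0 0 -1 -8 0" --pt "0 0 -1 -8 -1.5" --pt "0 0 -1 -8 -1.5" --pt "0 0 -1 -8 -1.5" --pt "0 0 -1 -8 -1.5" --pt "0 0 -0.5 -8 -1.5" --pt "0 0 0 -8 -1.6" --pt "0 0 0 0 0"

```text
t: 5.15
eef_pos: [535.7, 30.9, 17.3]
tcp_rot: [0.353, 1.571, -1.261]
ft_force: [0.3, -0.3, 0.5]
opening: 1.0
```

```bash
python3 - <<'E'
from h import *
rep()
a=cam('wrist')['img'];b=cam('top')['img'][130:280,140:340]
cv2.imwrite('pics/f.png',np.hstack([cv2.resize(a,(400,300)),cv2.resize(b,(400,300))]))
E
```

```text
t 5.15 eef [535.7  30.9  17.3] slot xy [ -0.  -28.1] -z ang 87.5 F [ 0.3 -0.3  0.5] op 1.0
```

View pics/f.png

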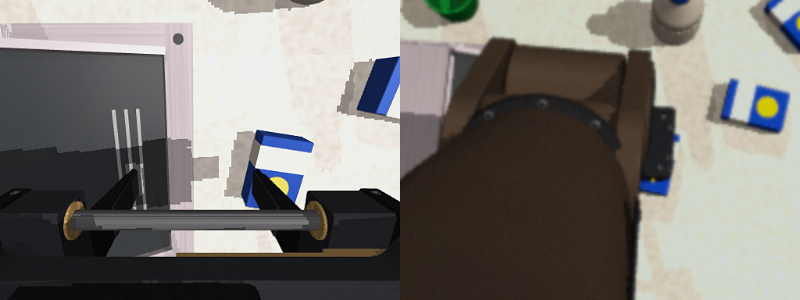

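The rear finger looks level with the carton in the wrist view, at (255,180), yet the carton does not seem to have moved. I'll check the geometry before going on.

```bash
python3 - <<'E'
from h import *
e,R=rep()
for nm in ['wrist','top','scene']:
    c=cam(nm);im=c['img'];hsv=cv2.cvtColor(im,cv2.COLOR_BGR2HSV)
    bl=cv2.inRange(hsv,(105,120,40),(130,255,255)); n,l,s,ce=cv2.connectedComponentsWithStats(bl)
    print(nm,[ (ce[i].round().tolist(),s[i,4],ray(c,*ce[i],24)[:2].round().tolist()) for i in range(1,n) if 20<s[i,4]<4000])
    for sg in (1,-1):
        tip=e+11*R[:,0]+sg*47.5*-R[:,2]; u,v=proj(c,tip); print('tip',sg,tip.round(),round(u),round(v))
        if nm!='top': cv2.circle(im,(int(u),int(v)),3,(0,0,255),-1)
    if nm=='scene': b=im[150:260,210:357]
    if nm=='wrist': a=im
cv2.imwrite('pics/g.png',np.hstack([cv2.resize(a,(400,300)),cv2.resize(b,(400,300))]))
E
```

```text
t 5.25 eef [535.7  30.1  17.3] slot xy [  0.  -28.9] -z ang 87.4 F [-1.  -0.   1.4] op 1.0
wrist [([487.0, 109.0], np.int32(2750), [606.0, -121.0]), ([362.0, 180.0], np.int32(1277), [564.0, -46.0]), ([318.0, 240.0], np.int32(707), [521.0, -18.0]), ([367.0, 232.0], np.int32(757), [526.0, -52.0])]
tip 1 [538.  78.   6.] 186 215
tip -1 [534. -17.   6.] 312 215
top [([159.0, 2.0], np.int32(1366), [1045.0, 235.0]), ([280.0, 125.0], np.int32(134), [731.0, -69.0]), ([330.0, 128.0], np.int32(63), [724.0, -187.0]), ([342.0, 144.0], np.int32(255), [687.0, -216.0]), ([388.0, 176.0], np.int32(221), [613.0, -320.0]), ([368.0, 179.0], np.int32(114), [605.0, -272.0]), ([304.0, 179.0], np.int32(80), [601.0, -127.0]), ([324.0, 185.0], np.int32(244), [589.0, -172.0]), ([267.0, 223.0], np.int32(92), [500.0, -44.0])]
tip 1 [538.  78.   6.] 215 206
tip -1 [534. -17.   6.] 256 209
scene [([335.0, 127.0], np.int32(263), [509.0, 671.0]), ([291.0, 209.0], np.int32(113), [639.0, 52.0]), ([233.0, 214.0], np.int32(125), [517.0, -56.0]), ([247.0, 221.0], np.int32(115), [568.0, -62.0]), ([246.0, 243.0], np.int32(41), [615.0, -134.0]), ([231.0, 253.0], np.int32(245), [606.0, -183.0]), ([252.0, 284.0], np.int32(307), [702.0, -232.0]), ([274.0, 281.0], np.int32(81), [736.0, -201.0]), ([208.0, 280.0], np.int32(52), [615.0, -276.0]), ([197.0, 297.0], np.int32(330), [627.0, -325.0])]
tip 1 [538.  78.   6.] 265 199
tip -1 [534. -17.   6.] 246 214
```

View pics/g.png

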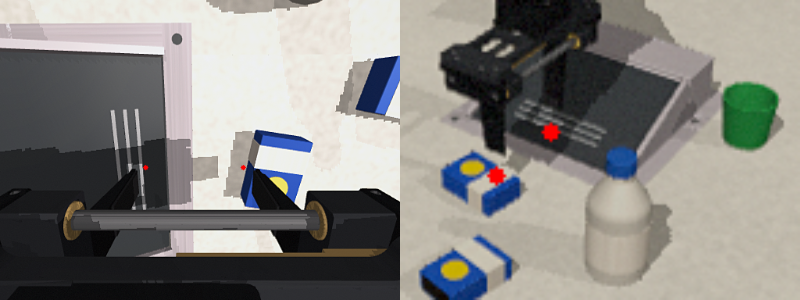

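```bash
python3 - <<'E'
from h import *
print(env.tip_extent)
e,R=rep()
# tip pixels seen: rear finger inner tip
im=cam('scene')['img'][150:260,210:357]; w=cam('wrist')['img'][180:300,150:350]
cv2.imwrite('pics/i.png',np.hstack([cv2.resize(im,(400,300),interpolation=cv2.INTER_CUBIC),cv2.resize(w,(400,240),interpolation=cv2.INTER_CUBIC)[:300] if 0 else cv2.resize(w,(400,300))]))
c=cam('scene')
for z in range(0,50,5):
    print(z,[np.round(proj(c,[*(e+sg*d*-R[:,2])[:2],z])).tolist() for sg,d in ((-1,47.5),(-1,59.5))])
c=cam('wrist')
for z in range(0,50,5):
    print(z,[np.round(proj(c,[*(e+sg*47.5*-R[:,2])[:2],z])).tolist() for sg in (1,-1)])
E
```

```text
11.0
t 5.4 eef [535.7  29.7  17.3] slot xy [  0.  -29.3] -z ang 87.3 F [ 0.8 -0.2 -0.4] op 1.0
0 [[246.0, 216.0], [243.0, 218.0]]
5 [[246.0, 214.0], [243.0, 217.0]]
10 [[246.0, 213.0], [243.0, 215.0]]
15 [[246.0, 212.0], [243.0, 214.0]]
20 [[246.0, 210.0], [243.0, 212.0]]
25 [[245.0, 209.0], [243.0, 211.0]]
30 [[245.0, 207.0], [243.0, 209.0]]
35 [[245.0, 206.0], [243.0, 208.0]]
40 [[245.0, 204.0], [243.0, 206.0]]
45 [[245.0, 203.0], [243.0, 205.0]]
0 [[188.0, 212.0], [310.0, 212.0]]
5 [[187.0, 214.0], [312.0, 214.0]]
10 [[185.0, 217.0], [313.0, 217.0]]
15 [[184.0, 219.0], [314.0, 219.0]]
20 [[182.0, 222.0], [316.0, 222.0]]
25 [[181.0, 225.0], [318.0, 225.0]]
30 [[179.0, 228.0], [319.0, 228.0]]
35 [[177.0, 231.0], [321.0, 231.0]]
40 [[175.0, 234.0], [323.0, 234.0]]
45 [[173.0, 238.0], [325.0, 238.0]]
```

View pics/i.png

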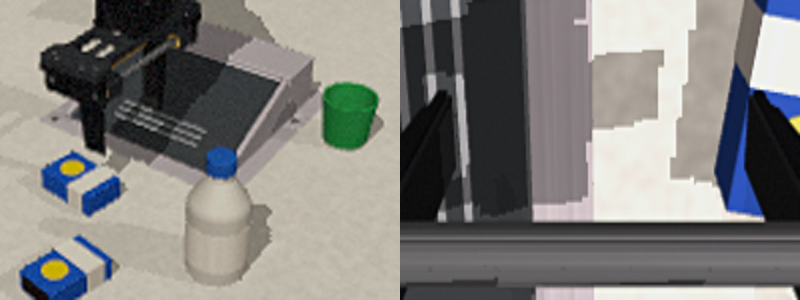

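Viewed (left, scene): the rear fingertip at (97,153) projects to about z = 38, not 6. So the tips ran about 30 mm above what the pose claims and passed over the carton without touching it. I need to know whether the fingers are shorter or the reported z is off, because that decides the body's clearance over the hood.

```bash
python3 - <<'E'
from h import *
e,R=rep()
c=cam('scene'); t=cam('top'); b=-R[:,2]; y=R[:,1]
for z in (60,84,100,117,130):
    print(z,'scene near-bottom corners rear(+x,-x)/front',[np.round(np.array(proj(c,[*(e+s*90*b+k*37.5*y)[:2],z])),0).tolist() for s,k in((-1,1),(-1,-1),(1,1))],'top rear', [np.round(proj(t,[*(e-90*b+k*37.5*y)[:2],z])).tolist() for k in (1,-1)])
# forward kinematics hint: radius & joints
print(status.state()['joints'].round(3), 'tau',status.state()['tau'].round(1))
w=cam('wrist'); print('wrist cam minus eef in tool axes', R.T@(-w['R'].T@w['t']-e))
cv2.imwrite('pics/j.png',cv2.resize(c['img'][150:230,210:317],(790,590),interpolation=cv2.INTER_CUBIC))
E
```

```text
t 5.6 eef [535.7  29.7  17.3] slot xy [  0.1 -29.3] -z ang 87.3 F [ 0.2 -0.2 -0.3] op 1.0
60 scene near-bottom corners rear(+x,-x)/front [[247.0, 211.0], [225.0, 201.0], [284.0, 181.0]] top rear [[276.0, 190.0], [274.0, 224.0]]
84 scene near-bottom corners rear(+x,-x)/front [[246.0, 203.0], [224.0, 194.0], [284.0, 174.0]] top rear [[277.0, 188.0], [275.0, 223.0]]
100 scene near-bottom corners rear(+x,-x)/front [[246.0, 198.0], [224.0, 188.0], [284.0, 169.0]] top rear [[277.0, 186.0], [275.0, 222.0]]
117 scene near-bottom corners rear(+x,-x)/front [[246.0, 192.0], [224.0, 183.0], [285.0, 164.0]] top rear [[278.0, 185.0], [276.0, 222.0]]
130 scene near-bottom corners rear(+x,-x)/front [[246.0, 188.0], [223.0, 179.0], [285.0, 160.0]] top rear [[278.0, 184.0], [276.0, 221.0]]
[-0.067  0.617  1.934 -0.     0.591  1.55 ] tau [ -0.  -58.  -14.6   0.   -0.1   0. ]
wrist cam minus eef in tool axes [-1.90359661e+02  8.05086607e+01  1.29282473e-01]
```

View pics/j.png

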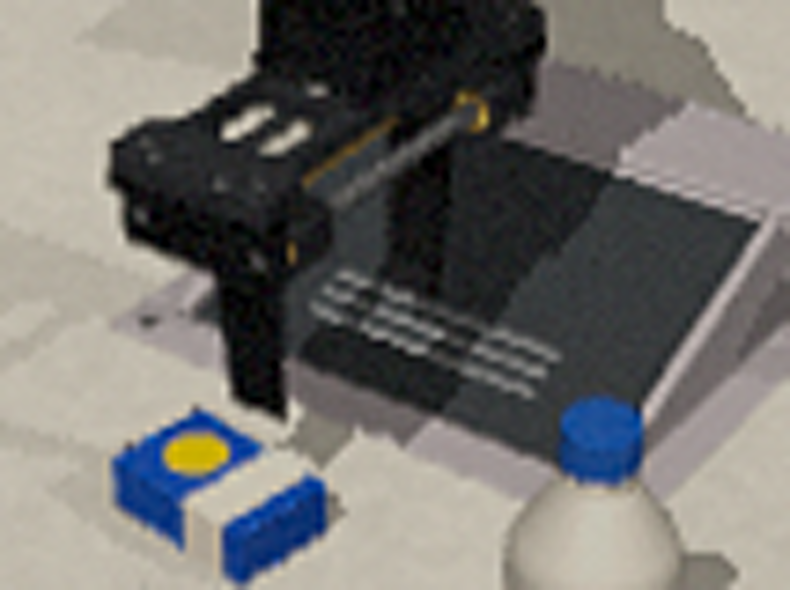

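The body's lower corner at crop (285,265) also projects about 35–45 mm too high, while the finger length and the x,y positions agree. So the reported z is simply low by about 33 mm. The carton is untouched, so I'll back up over it, turn to match its yaw and lower, measuring tip height in the scene image.

apply_moves --pt "0 -5 0 18 0" --pt "0 0 0 18 0" --pt "0 0 0 18 3" --pt "0 0 0 18 3" --pt "0 0 0 0 3" --pt "0 0 0 0 0"

```text
t: 6.35
eef_pos: [531.4, -42.4, 22.3]
tcp_rot: [0.429, 1.571, -1.347]
ft_force: [0.2, 1.1, 0.5]
opening: 1.0
```

apply_moves --pt "0 10 0 0 0" --pt "0 10 0 0 0" --pt "0 5 0 0 0" --pt "0 3 0 0 0" --pt "0 0 0 0 0"

```text
t: 6.85
eef_pos: [531.2, -41.7, -6.3]
tcp_rot: [-1.499, 1.57, 3.011]
ft_force: [-0.5, -1.0, 0.5]
opening: 0.998
```

```bash
cat >> h.py <<'E'
def tipz():
    """z of rear finger's tip from the scene view: lowest black pixel near its column"""
    e,R=rep(); c=cam('scene'); g=c['img'].max(2); b=-R[:,2]
    p=e-53.5*b+8*R[:,1]; u=int(round(proj(c,[*p[:2],20])[0])); r=[]
    for uu in (u-1,u,u+1):
        v0=int(proj(c,[*p[:2],70])[1]); v=v0
        while g[v,uu]<70: v+=1
        r.append((uu,v,[z for z in np.arange(-10,90,1.) if proj(c,[*p[:2],z])[1]>v-0.5][-1] if v>v0 else None))
    print('tip',r); return c
def carton(n='scene'):
    c=cam(n);hsv=cv2.cvtColor(c['img'],cv2.COLOR_BGR2HSV)
    bl=cv2.inRange(hsv,(105,120,40),(130,255,255)); k,l,s,ce=cv2.connectedComponentsWithStats(bl)
    print(n,[(ce[i].round().tolist(),int(s[i,4])) for i in range(1,k) if 20<s[i,4]<4000])
E
python3 - <<'E'
from h import *
c=tipz(); carton('scene')
cv2.imwrite('pics/k.png',np.hstack([cv2.resize(c['img'][160:250,200:320],(400,300),interpolation=cv2.INTER_CUBIC),cv2.resize(cam('wrist')['img'],(400,300))]))
E
```

```text
t 6.85 eef [531.2 -41.7  -6.3] slot xy [  -1.3 -100.9] -z ang 78.4 F [-0.5 -1.   0.5] op 1.0
tip [(226, 224, np.float64(21.0)), (227, 225, np.float64(18.0)), (228, 208, None)]
scene [([336.0, 127.0], 253), ([291.0, 209.0], 112), ([234.0, 214.0], 101), ([247.0, 221.0], 114), ([246.0, 243.0], 41), ([231.0, 253.0], 245), ([252.0, 284.0], 307), ([274.0, 281.0], 81), ([208.0, 280.0], 52), ([197.0, 297.0], 329)]
```

View pics/k.png

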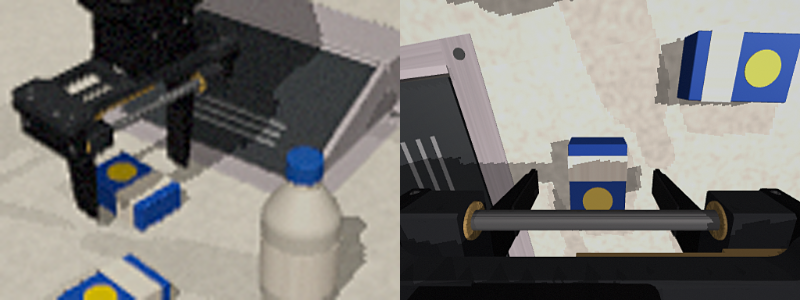

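The hand is straddling the carton with its tips at about z = 15, which confirms the +33 mm offset. I'll feel the rest of the way down in small steps, watching the force.

apply_moves --pt "0 3 0 0 0" --pt "0 2 0 0 0" --pt "0 2 0 0 0" --pt "0 1 0 0 0" --pt "0 0 0 0 0"

```text
t: 7.5
eef_pos: [531.4, -41.9, -13.8]
tcp_rot: [-1.253, 1.571, -3.026]
ft_force: [0.5, 0.0, 0.1]
opening: 0.999
```

```bash
python3 - <<'E'
from h import *
tipz()
E
```

```text
t 7.5 eef [531.4 -41.9 -13.8] slot xy [  -1.1 -101. ] -z ang 78.4 F [0.5 0.  0.1] op 1.0
tip [(226, 227, np.float64(11.0)), (227, 227, np.float64(11.0)), (228, 210, np.float64(67.0))]
```

apply_moves --pt "0 1 0 0 0" --pt "0 1 0 0 0" --pt "0 0 0 0 0" --pt "0 0 -1 -8 0" --pt "0 0 -1 -8 0" --pt "0 0 -1 -8 0" --pt "0 0 -1 -6 0" --pt "0 0 -1 -6 0" --pt "0 0 0 0 0"

```text
t: 8.45
eef_pos: [533.8, -4.8, -15.6]
tcp_rot: [0.883, 1.571, -0.89]
ft_force: [0.3, 0.4, 0.2]
opening: 1.0
```

```bash
python3 - <<'E'
from h import *
tipz(); carton(); carton('wrist')
E
```

```text
t 8.45 eef [533.8  -4.8 -15.6] slot xy [ -0.3 -63.8] -z ang 78.4 F [0.3 0.4 0.2] op 1.0
tip [(235, 220, np.float64(12.0)), (236, 221, np.float64(9.0)), (237, 222, np.float64(5.0))]
scene [([335.0, 127.0], 261), ([243.0, 207.0], 27), ([291.0, 209.0], 112), ([250.0, 219.0], 108), ([246.0, 243.0], 41), ([231.0, 253.0], 245), ([252.0, 284.0], 307), ([274.0, 281.0], 82), ([208.0, 280.0], 52), ([197.0, 297.0], 330)]
wrist [([510.0, 115.0], 58), ([291.0, 187.0], 1949), ([289.0, 248.0], 1646)]
```

The carton is now being pushed: its end face moved from (247,221) to (250,219). I'll carry on to the lip while squaring up to the slot.

apply_moves --pt "0 0 -1 -6 -1.5" --pt "0 0 -1 -6 -1.5" --pt "0 0 -1 -6 -1.5" --pt "0 0 -0.5 -6 -1.5" --pt "0 0 -0.5 -6 -1.5" --pt "0 0 0 -6 -1.5" --pt "0 0 0 -6 0" --pt "0 0 0 -4 0" --pt "0 0 0 0 0"

```text
t: 9.5
eef_pos: [535.3, 41.2, -15.7]
tcp_rot: [1.526, 1.571, -0.09]
ft_force: [-0.7, 0.4, 0.9]
opening: 1.002
```

```bash
python3 - <<'E'
from h import *
c=tipz(); carton(); carton('wrist')
cv2.imwrite('pics/l.png',np.hstack([cv2.resize(c['img'][160:250,200:320],(400,300),interpolation=cv2.INTER_CUBIC),cv2.resize(cam('wrist')['img'],(400,300))]))
E
```

```text
t 9.5 eef [535.3  41.2 -15.7] slot xy [ -0.9 -17.9] -z ang 87.4 F [-0.7  0.4  0.9] op 1.0
tip [(248, 214, np.float64(8.0)), (249, 214, np.float64(8.0)), (250, 214, np.float64(8.0))]
scene [([336.0, 127.0], 262), ([254.0, 201.0], 23), ([241.0, 206.0], 31), ([262.0, 210.0], 95), ([291.0, 209.0], 112), ([246.0, 243.0], 41), ([231.0, 253.0], 245), ([252.0, 284.0], 307), ([274.0, 281.0], 81), ([208.0, 280.0], 52), ([197.0, 297.0], 329)]
wrist [([292.0, 188.0], 1883), ([290.0, 249.0], 1589)]
```

View pics/l.png

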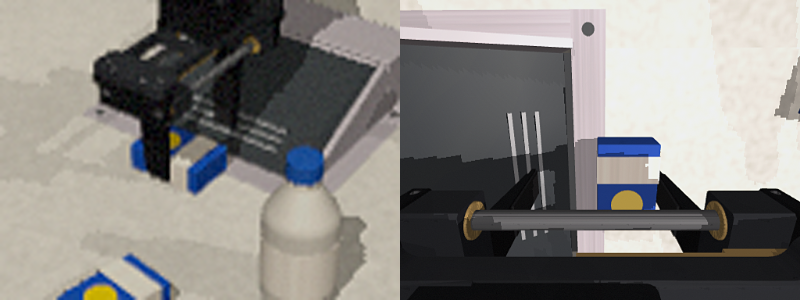

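The carton is now square to the slot with its front at wrist-view column 597, about 17 mm before the lip at 573. The front finger is just starting to open the flap. Next is the main push, in one straight motion.

apply_moves --pt "0 0 0 -6 0" --pt "0 0 0 -6 0" --pt "0 0 0 -6 0" --pt "0 0 0 -6 0" --pt "0 0 0 -6 0" --pt "0 0 0 -6 0"

```text
t: 10.3
eef_pos: [536.9, 77.2, -15.7]
tcp_rot: [-0.463, 1.571, -2.08]
ft_force: [-0.3, -3.5, 1.2]
opening: 1.001
```

```bash
python3 - <<'E'
from h import *
tipz(); carton(); carton('wrist')
E
```

```text
t 10.3 eef [536.9  77.2 -15.7] slot xy [-0.9 18.1] -z ang 87.4 F [-0.3 -3.5  1.2] op 1.0
tip [(255, 207, np.float64(11.0)), (256, 208, np.float64(7.0)), (257, 208, np.float64(7.0))]
scene [([336.0, 127.0], 271), ([249.0, 200.0], 36), ([269.0, 204.0], 91), ([291.0, 209.0], 111), ([246.0, 243.0], 41), ([231.0, 253.0], 244), ([252.0, 284.0], 307), ([274.0, 281.0], 80), ([208.0, 280.0], 52), ([197.0, 297.0], 329)]
wrist [([293.0, 188.0], 1922), ([291.0, 249.0], 1614)]
```

apply_moves --pt "0 0 0 -6 0" --pt "0 0 0 -6 0" --pt "0 0 0 -6 0" --pt "0 0 0 -6 0" --pt "0 0 0 -5 0" --pt "0 0 0 -4 0" --pt "0 0 0 0 0" --pt "0 0 0 0 0"

```text
t: 11.25
eef_pos: [538.4, 109.7, -15.6]
tcp_rot: [-1.844, 1.571, 2.822]
ft_force: [-0.9, -2.0, 1.9]
opening: 1.004
```

```bash
python3 - <<'E'
from h import *
tipz(); carton(); carton('wrist')
cv2.imwrite('pics/m.png',cam('wrist')['img'])
E
```

```text
t 11.25 eef [538.4 109.7 -15.6] slot xy [-0.9 50.7] -z ang 87.4 F [-0.9 -2.   1.9] op 1.0
tip [(262, 203, np.float64(7.0)), (263, 204, np.float64(3.0)), (264, 204, np.float64(3.0))]
scene [([336.0, 127.0], 265), ([291.0, 209.0], 113), ([246.0, 243.0], 41), ([231.0, 253.0], 245), ([252.0, 284.0], 307), ([274.0, 281.0], 81), ([208.0, 280.0], 52), ([197.0, 297.0], 328)]
wrist [([246.0, 144.0], 216), ([247.0, 183.0], 769)]
```

View pics/m.png

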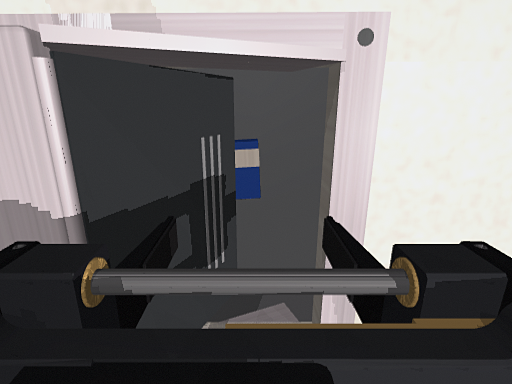

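The wrist view shows the flap held open, with its edge at column 235. The carton is small and far below at (247,170), on the drawer floor. Now I'll draw the hand back so the flap follows it shut, then raise it.

apply_moves --pt "0 0 0 6 0" --pt "0 0 0 8 0" --pt "0 0 0 10 0" --pt "0 0 0 10 0" --pt "0 0 0 10 0" --pt "0 0 0 10 0" --pt "0 0 0 10 0" --pt "0 0 0 10 0" --pt "0 0 0 8 0" --pt "0 0 0 0 0"

```text
t: 12.45
eef_pos: [534.6, 26.6, -15.7]
tcp_rot: [-0.679, 1.571, -2.296]
ft_force: [0.9, -1.3, 0.4]
opening: 1.0
```

apply_moves --pt "0 -15 0 0 0" --pt "0 -25 0 0 0" --pt "0 -30 0 0 0" --pt "0 -30 0 0 0" --pt "0 -30 0 0 0" --pt "0 -20 -20 20 0" --pt "0 0 -25 20 0" --pt "0 0 -20 20 0" --pt "0 0 0 0 0" --pt "0 0 0 0 0"

```text
t: 13.45
eef_pos: [467.2, -29.3, 134.6]
tcp_rot: [1.467, 1.57, -0.15]
ft_force: [0.1, -0.2, -1.0]
opening: 0.996
```

```bash
python3 - <<'E'
from h import *
rep(); carton(); carton('top')
a=cv2.imread('pics/scene0.png').astype(int); b=cam('scene')['img'].astype(int); d=np.abs(a-b).max(2)
m=(d>45).astype('uint8'); n,l,s,ce=cv2.connectedComponentsWithStats(m)
print('changed blobs',[(ce[i].round().tolist(),s[i].tolist()) for i in range(1,n) if s[i,4]>30])
for nm,lo,hi in [('green',(45,80,20),(80,255,255)),('orange',(5,180,100),(15,255,255)),('cap',(105,120,40),(130,255,255))]:
    o=[]
    for x in (a,b):
        h=cv2.cvtColor(x.astype('uint8'),cv2.COLOR_BGR2HSV); k=cv2.inRange(h,lo,hi)
        if nm=='cap': k[:,:280]=0; k[:195]=0; k[225:]=0
        M=cv2.moments(k); o.append((round(M['m10']/M['m00'],1),round(M['m01']/M['m00'],1),M['m00']/255))
    print(nm,o)
# flap mean brightness region and rib pixel location
w=cam('wrist'); cv2.imwrite('pics/n.png',w['img'])
c=cam('scene')
for x,y in [(-60,4),(0,4),(60,4)]:
    P=[LIP[0]+x*.999+y*.045,LIP[1]-x*.045+y*.999,2]; u,v=proj(c,P); print((x,y),round(u),round(v),'now',b[int(v)-4:int(v)+3,int(u)].max(1).tolist(),'then',a[int(v)-4:int(v)+3,int(u)].max(1).tolist())
E
```

```text
t 13.45 eef [467.2 -29.3 134.6] slot xy [-65.8 -91.4] -z ang 87.3 F [ 0.1 -0.2 -1. ] op 1.0
scene [([335.0, 127.0], 271), ([291.0, 209.0], 114), ([246.0, 243.0], 41), ([231.0, 253.0], 245), ([252.0, 284.0], 307), ([274.0, 281.0], 82), ([208.0, 280.0], 52), ([197.0, 297.0], 331)]
top [([161.0, 2.0], 1334), ([280.0, 125.0], 135), ([330.0, 128.0], 63), ([342.0, 144.0], 255), ([388.0, 176.0], 222), ([368.0, 179.0], 114), ([304.0, 179.0], 81), ([324.0, 185.0], 242)]
changed blobs [([117.0, 33.0], [71, 0, 78, 84, 4112]), ([199.0, 117.0], [94, 0, 206, 239, 14042]), ([237.0, 34.0], [230, 25, 12, 19, 32]), ([215.0, 39.0], [203, 31, 25, 18, 319]), ([162.0, 66.0], [159, 43, 8, 50, 206]), ([141.0, 94.0], [135, 85, 15, 19, 112]), ([77.0, 93.0], [71, 88, 12, 15, 83]), ([87.0, 125.0], [74, 97, 27, 46, 309]), ([233.0, 213.0], [225, 205, 21, 20, 209]), ([247.0, 221.0], [240, 214, 17, 16, 146])]
green [(325.6, 181.6, 441.0), (323.4, 184.1, 449.0)]
orange [(320.7, 151.4, 385.0), (327.4, 152.0, 412.0)]
cap [(290.9, 209.0, 114.0), (290.9, 209.0, 114.0)]
(-60, 4) 246 196 now [29, 30, 43, 39, 30, 41, 108] then [62, 58, 59, 57, 55, 57, 104]
(0, 4) 262 202 now [57, 57, 64, 57, 54, 78, 142] then [55, 58, 54, 55, 49, 75, 141]
(60, 4) 279 209 now [58, 61, 62, 61, 60, 58, 76] then [54, 60, 60, 54, 55, 57, 77]
```

```bash
python3 - <<'E'
from h import *
for cn in ('scene','top'):
  for nm,lo,hi in [('green',(45,80,20),(80,255,255)),('orange',(5,180,100),(15,255,255))]:
    for im in (cv2.imread(f'pics/{cn}0.png'),cam(cn)['img']):
        k,l,s,ce=cv2.connectedComponentsWithStats(cv2.inRange(cv2.cvtColor(im,cv2.COLOR_BGR2HSV),lo,hi))
        j=1+np.argmax(s[1:,4]); print(cn,nm,ce[j].round(1),s[j,4])
rep(); env.job_done()
E
```

```text
scene green [337.6 191.6] 406
scene green [337.6 191.7] 407
scene orange [256.6 140.7] 230
scene orange [256.8 140.4] 235
top green [164.9 125.9] 612
top green [164.8 126. ] 608
top orange [ 96.2 284.5] 492
top orange [ 96.1 284.7] 485
t 13.9 eef [467.1 -29.1 134.2] slot xy [-65.9 -91.1] -z ang 87.4 F [ 0.3  0.6 -0.1] op 1.0
the job is handed in; nothing more can be done
```

The blue carton nearest the base is in the waste drawer, and I handed the job in at t = 13.9 s. I slid it to the lip, opened the flap with the front finger and pushed the carton over the edge with the rear finger. The jaws stayed fully open throughout, so it was never grasped or squeezed.

**Final checks:**
- **Carton:** it is gone from the table in both outside views. While the flap was open, the wrist camera showed it lying deep in the drawer.
- **Flap:** I judged it shut from pixels only, because I had used up my 12 pictures. Near the lip, two of the three points checked in the scene view matched the starting picture. The third was darker in its lower readings, probably shadowed or hidden by the arm.
- **Bottle, cup and orange box:** the cup and box are within 0.3 px of where they started in both views, and the bottle's cap has not moved in the scene view.
- **Hand:** it is clear of everything, with about 0 N on the wrist.

**What disagreed:** the reported tool height was about 33 mm too low. My first sweep therefore passed over the carton without moving it. I spotted this in the images, lowered the hand to match and repeated the push.

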